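Wind the bench chuck open and put the damper reservoir away

ROBOT

A 7-joint arm with a two-finger parallel gripper is mounted at the origin on a cart in front of the work surface, level with it; the furniture and walls round the work are solid. World frame = base frame: x ahead of the robot, y to its left, z up, the work surface at z = 0. Lengths are in mm, angles in degrees, forces in N, time in s.
With the tool pointing down it reaches from about 425 to 950 mm from the base axis. Payload 4.7 kg.
Tool frame: the origin (TCP) lies between the finger pads; the fingertips stand 19 mm ahead of it and the grasp point (between the pads) is the TCP (finger_overhang is the distance from the TCP to the fingertips, in mm); z points along the fingers, y is the line along which they close (so a half turn about z gives the same grasp; the last joint's range is limited). The gripper opens to 85 mm and grips with 20 to 120 N. Pads are 22 mm wide; open, the fingers measure 114 mm over their backs; the gripper's body (76 mm by 85 mm) begins 54 mm behind the grasp point. The pads swing forward as they close: fully open they stand 13 mm farther back than shut.
Start: joints at [-75.625, 26.849, -2.785, 87.806, 1.381, 65.374, -4.715], TCP at [186.369, 648.778, 250.335] pointing down, gripper open.
Joint ranges: [-148.3, 148.3], [-19.14, 114.17], [-79.39, 73.82], [5.75, 140.21], [-59.74, 239.74], [12.07, 113.84], [-152.46, 152.46]. Speed limits (degrees/s): [147.25, 147.25, 180, 180, 180, 180, 180].

INTERFACE

Orientations are given as a 3x3 rotation matrix whose columns are the frame's x, y, z axes.
In Python, from cell import reach, move_straight, move_joints, let_go, gripper_close, dwell, solve_ik, capture, MotionError, close_job, read_time, read_joint_positions, read_joint_vel, read_joint_efforts, read_position, read_tcp_rot, read_force, read_moment, read_opening, read_grip_force, finger_overhang gives the robot as it stands. The module is installed in compiled form; this text tells all that it offers. Calls block until the motion is done:
- reach(position, orientation): joint-space move of the TCP to a pose.
- move_straight(position, frame=None, feed=150): straight line of the TCP; frame=None keeps the orientation; feed is the mean speed in mm/s.
- move_joints(angles): joint-space move.
- let_go() and gripper_close(grasp_force=None): open the fingers fully, or close them until they stop; grasp_force is the grip in N (None keeps the last).
- dwell(seconds).
- solve_ik(position, orientation): joint angles nearest the present ones, or None.
- capture(name): name is "scene" or "side" or "wrist"; returns a dict with "img" (480x640x3 uint8, red, green, blue), "depth" (480x640 float32, mm along the optical axis (not along the pixel's ray), 0 where there is no reading), "fx", "fy", "cx", "cy" (pixels), "camera_from_world" (4x4, takes a point from world to camera coordinates); the wrist camera has in their place "hand_eye" (4x4, takes a point from camera to tool coordinates, whose origin is the TCP and whose axes are the flange's). Camera axes: x right, y down, z forward; pixel columns grow to the right and rows downward; lengths in mm; the calibration is good to about 2 mm. The wrist camera is an equidistant fisheye: a pixel r from the principal point sees the ray r / f radians off the axis. A picture is of the moment at which its call begins: read the wrist's pose just before it.
A pose or a line that the arm cannot do raises MotionError and nothing moves.
- close_job(): hands the job in; it is judged then, once.
Readings, each from a call of its own:
- read_time(): time.
- read_joint_positions(): joint angles.
- read_joint_vel(): joint speeds.
- read_joint_efforts(): joint torques, N m.
- read_position(): TCP position.
- read_tcp_rot(): TCP orientation.
- read_force(): force on the tool from outside, world axes, zero at the start.
- read_moment(): the same for the moment, N m.
- read_opening(): finger opening in mm.
- read_grip_force(): force on a finger pad.
Only numpy, scipy, OpenCV 4.12 (cv2) and the standard library are available. Lean on these libraries where they do the work, as an engineer would, in place of code of your own. Each camera call takes 0.05 s, during which the arm holds its last target. There are 200 camera calls.

TASK

Wind the chuck fully open, to its stop, by its spoked capstan ring: push the spokes round anticlockwise (seen from above), taking the next spoke when the splash screen keeps you from following one further. Then lift the damper reservoir out of the jaws and stand it upright on the floor of its own recess in the storage rack, the middle-sized one, without disturbing the bigger reservoir stored there. Leave the chuck open.

Things in the scene. Friction and masses are not known exactly. Their poses are not given: they have to be found in the camera images.
- capstan (a joint): Turn of the spoked capstan ring (rad), anticlockwise seen from above; 0 = jaws shut, 4.0 = stop, jaws fully open. Starts at 0 to 0.7. Plain friction of 0.7 N m (about 7 N at 110 mm from the axis); it stays where it is left. Each of the three jaws moves out 3 mm per rad; the reservoir's foot is free of them from about 2.6 rad on.
- spoke_tip (a point): Middle of the black end knob of one of the four level spokes, 140 mm from the chuck's axis, 52 mm above the bench; x points outward along it. Turns with the ring; the others stand at 90, 180, 270 degrees. Ring 136 mm across; spokes are steel bars 13 mm thick, bare from 79 to 130 mm from the axis, then a knob 27 mm thick up to 157 mm.
- chuck_axis (a point): Point on the vertical axis of the bolted-down chuck at the spokes' mid-height, 52 mm above the bench; x points from the axis to the splash screen (roughly away from the robot). Grey round body 110 mm across; its foot flange is 160 mm across and up to 17 mm high (bolt heads to 20 mm), so beyond 80 mm from the axis only bare bench lies under the spokes.
- chuck_face (a point): Centre of the chuck's flat top face, on its axis, 68 mm above the bench, where the reservoir stands. Three steel jaws on it, 18 mm wide, tops 95 mm above the bench, reach out to 53 mm from the axis when shut, 65 mm when open.
- screen_foot (a point): Middle of the lower edge of the fixed upright sheet metal splash screen behind the chuck, 94 mm from its axis, 86 mm above the bench; x is square to the sheet, away from the chuck. The sheet runs 156 mm to either side along y and up to 197 mm above the bench, on two 12 mm posts at its ends. Spokes pass under it; a gripper above them cannot.
- reservoir: Aluminium damper reservoir standing in the chuck, 0.2 to 0.45 kg. Origin: centre of its underside; z up along it. Foot flange 54 mm across, 8 mm high; neck 40 mm across up to 30 mm, round which the jaws close above the flange; barrel 44 mm across from 33 to 90 mm, dark end cap 43 mm across to 112 mm; brass valve 16 mm across, 11 mm high on top.
- big_reservoir: The bigger reservoir, loose in the largest recess of the rack; it stays there. 100 mm tall plus an 11 mm valve (top 139 mm above the bench), barrel 60 mm and foot 70 mm across. Origin: centre of its underside.
- slot_medium_floor (a point): Centre of the floor, 28 mm above the bench, of the reservoir's own recess: middle-sized, 64 mm across, 22 mm deep. Three grey blocks 90 x 91 mm, tops 50 mm above the bench, recesses 42, 64 and 80 mm across, stand in a row along this point's y, 92 mm apart, on a fixed aluminium rail; their order varies. Only the largest is occupied, by the bigger reservoir.

How it is judged:
By the outcome, as a careful person would: the job done as asked, in the order asked, and still so for the second after the job is handed in, with the robot touching nothing.
It also fails if it takes over 72 s, if anything falls off the work surface, if the arm or the gripper's body presses on something with over 40 N, if the wrist force passes 120 N, or if a joint passes its speed limit or range.

## Working session

There is one attempt and no reset: what is moved stays moved. The work goes in short steps, each a Python script; the robot and the scene stay as the last script left them, time stands still between calls to the robot, and variables do not carry over. Pictures are saved under pics/ and viewed, at most 10 in all, crops included, and the job is handed in when it is done.

```bash
mkdir -p pics
python3 - <<'E'
from cell import *
import cv2,numpy as np
a=capture("scene");b=capture("side")
for n,c in(("scene",a),("side",b)):
    cv2.imwrite(f"pics/{n}0.png",c["img"][:,:,::-1]); np.savez(f"{n}0.npz",**c)
    print(n,c["fx"],c["cx"],np.round(c["camera_from_world"],3).tolist())
print(read_time())
E
```

```text
scene 471.5821511444622 326.611006518764 [[-0.595, -0.804, -0.012, 284.145], [-0.664, 0.5, -0.556, 471.615], [0.453, -0.323, -0.831, 857.595], [0.0, 0.0, 0.0, 1.0]]
side 442.3018711168432 318.17058116573503 [[-0.997, -0.073, -0.026, 605.191], [-0.009, 0.442, -0.897, 134.976], [0.077, -0.894, -0.441, 797.537], [0.0, 0.0, 0.0, 1.0]]
0.1
```

View pics/scene0.png

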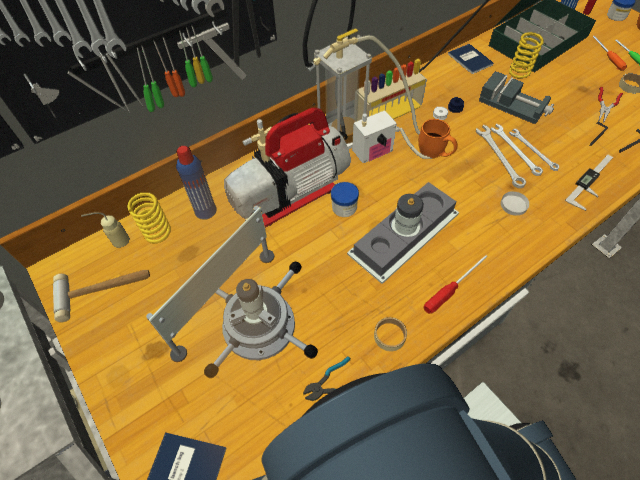

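View pics/side0.png

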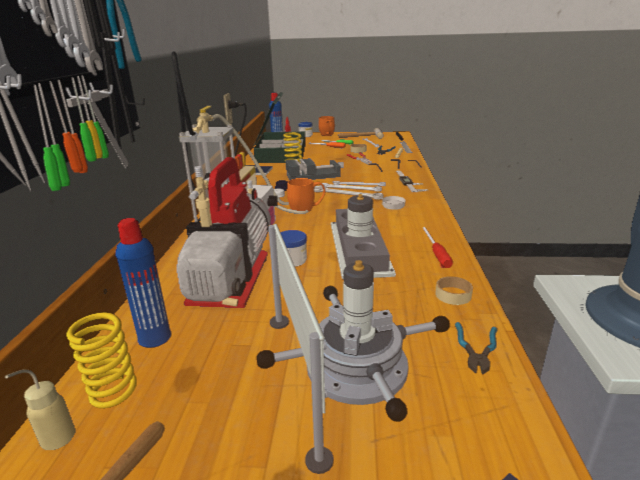

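The scene view shows the chuck with knobs at (295,267), (311,351) and (211,370), a fourth behind the screen (side view (265,360)), and the reservoir at about (250,290). The rack has the big reservoir in its middle block (408,215), with empty recesses at (432,197) and (380,242).

```bash
cat > h.py <<'E'
import numpy as np,cv2
def cloud(c):
    v,u=np.mgrid[:480,:640]; d=c["depth"].astype(float)
    p=np.stack([(u-c["cx"])/c["fx"]*d,(v-c["cy"])/c["fy"]*d,d],-1)
    T=np.linalg.inv(c["camera_from_world"]); return p@T[:3,:3].T+T[:3,3]
def ray(c,u,v,z):
    T=np.linalg.inv(c["camera_from_world"]); r=T[:3,:3]@[(u-c["cx"])/c["fx"],(v-c["cy"])/c["fy"],1]
    o=T[:3,3]; return o+r*(z-o[2])/r[2]
def knob(c,u,v):
    w=14; g=c["img"][v-w:v+w+1,u-w:u+w+1].max(2)<60
    n,l,s,ce=cv2.connectedComponentsWithStats(g.astype(np.uint8)); k=1+np.argmax(s[1:,4])
    return ray(c,u-w+ce[k][0],v-w+ce[k][1],52)
E
python3 - <<'E'
from h import *
S=dict(np.load("scene0.npz"));D=dict(np.load("side0.npz"))
ks=[knob(S,*p) for p in((295,267),(311,351),(211,370))]
kd=[knob(D,*p) for p in((265,360),(396,408),(442,324),(331,294))]
for k in ks+kd: print(np.round(k,1))
print("axis scene",np.round((ks[0]+ks[2])/2,1),"side",np.round((kd[0]+kd[2])/2,1),np.round((kd[1]+kd[3])/2,1))
for n,c in(("scene",S),("side",D)):
    P=cloud(c)
    print(n,"rack centres guess",[np.round(P[v,u]) for u,v in((432,197),(408,203),(380,242))] if n=="scene" else "")
    # screen points
    A=ks[0]/2+ks[2]/2
    m=(abs(P[...,2]-140)<45)&(np.hypot(P[...,0]-A[0],P[...,1]-A[1])<200)&(np.hypot(P[...,0]-A[0],P[...,1]-A[1])>75)
    q=P[m]; 
    if len(q)>50:
        ce=np.median(q[:,:2],0); q=q[np.hypot(*(q[:,:2]-ce).T)<170]
        vx,vy,x0,y0=cv2.fitLine(q[:,:2].astype(np.float32),cv2.DIST_HUBER,0,.01,.01).ravel(); nn=np.array([-vy,vx]);d=nn@(np.array([x0,y0])-A[:2])
        print("screen",len(q),nn*np.sign(d),abs(d))
    # top-down maps
    np.save(n+"_P.npy",P)
P=cloud(S); x0,y0=P[235,390,:2]
R=P[(abs(P[...,2]-50)<4)]; col=R
m=(abs(P[...,2]-50)<3); l=cv2.connectedComponentsWithStats(m.astype(np.uint8))
for k in range(1,l[0]):
    if l[2][k,4]>150: q=P[l[1]==k]; print(l[2][k],np.round(cv2.minAreaRect(q[:,:2].astype(np.float32)),1) if 0 else cv2.minAreaRect(q[:,:2].astype(np.float32)))
    # ortho picture
T=S["camera_from_world"]; c0=P[225,395,:2]
gx,gy=np.meshgrid(np.arange(-200,200),np.arange(-200,200)); W=np.stack([gx+c0[0],gy+c0[1],0*gx+50.],-1)@T[:3,:3].T+T[:3,3]
o=cv2.remap(S["img"],(W[...,0]/W[...,2]*S["fx"]+S["cx"]).astype(np.float32),(W[...,1]/W[...,2]*S["fy"]+S["cy"]).astype(np.float32),1)
cv2.imwrite("pics/ortho.png",o[:,:,::-1]);print("ortho origin",c0-200)
E
```

```text
Traceback (most recent call last):
  File "h.py", line 11, in knob
    n,l,s,ce=cv2.connectedComponentsWithStats(g.astype(np.uint8)); k=1+np.argmax(s[1:,4])
                                                                       ~~~~~~~~~^^^^^^^^^
ValueError: attempt to get argmax of an empty sequence
```

```bash
sed -i 's/max(2)<60/max(2)<100/' h.py
cat > m.py <<'E'
from h import *
S=dict(np.load("scene0.npz"));D=dict(np.load("side0.npz"))
ks=[knob(S,*p) for p in((295,267),(311,351),(211,370))]
kd=[knob(D,*p) for p in((265,360),(396,408),(442,324),(331,294))]
for k in ks+kd: print(np.round(k,1))
A=ks[0]/2+ks[2]/2
print("axis scene",np.round(A,1),"side",np.round((kd[0]+kd[2])/2,1),np.round((kd[1]+kd[3])/2,1))
for n,c in(("scene",S),("side",D)):
    P=cloud(c); r=np.hypot(P[...,0]-A[0],P[...,1]-A[1])
    q=P[(abs(P[...,2]-145)<40)&(r<190)&(r>80)]
    if len(q)>50:
        vx,vy,x0,y0=cv2.fitLine(q[:,:2].astype(np.float32),cv2.DIST_HUBER,0,.01,.01).ravel(); nn=np.array([-vy,vx]);d=nn@(np.array([x0,y0])-A[:2])
        print("screen",len(q),nn*np.sign(d),abs(d))
    q=P[(P[...,2]>150)&(P[...,2]<178)&(r<35)]
    print(n,"res cap",len(q), cv2.minEnclosingCircle(q[:,:2].astype(np.float32)) if len(q) else "", q[:,2].max() if len(q) else 0)
P=cloud(S); c0=P[225,395,:2]; T=S["camera_from_world"]
gx,gy=np.meshgrid(np.arange(-200,200),np.arange(-200,200)); W=np.stack([gx+c0[0],gy+c0[1],0*gx+50.],-1)@T[:3,:3].T+T[:3,3]
o=cv2.remap(S["img"],(W[...,0]/W[...,2]*S["fx"]+S["cx"]).astype(np.float32),(W[...,1]/W[...,2]*S["fy"]+S["cy"]).astype(np.float32),1)
cv2.imwrite("pics/ortho.png",o[:,:,::-1]);print("ortho origin",c0-200)
E
python3 m.py
```

```text
[581.  12.  52.]
[398.   99.3  52. ]
[485.  281.8  52. ]
[669.6 194.5  52. ]
[486.5 281.5  52. ]
[398.5  97.6  52. ]
[584.    7.4  52. ]
axis scene [533.  146.9  52. ] side [534.  146.1  52. ] [535.2 144.5  52. ]
screen 2996 [0.94954813 0.31362131] 92.09535398319287
scene res cap 227 ((531.6943969726562, 147.94432067871094), 21.910547256469727) 177.9686297935873
screen 2394 [0.95033175 0.31123883] 96.98399053362454
side res cap 512 ((533.89794921875, 152.56919860839844), 20.955371856689453) 177.90487689858162
ortho origin [ 336.53514008 -450.66694057]
```

View pics/ortho.png

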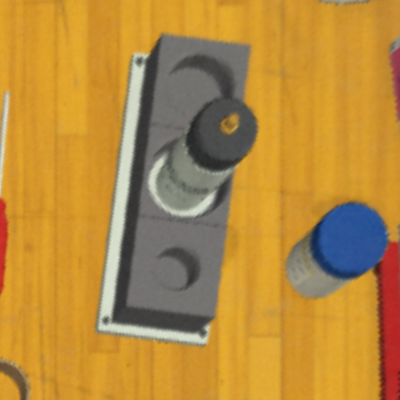

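The ortho view shows the empty larger recess (medium) at about (200,85), the big reservoir in the middle block, and the small recess at (176,268). That puts the medium recess near (536,-366). Next I check the pushing arc.

```bash
cat >> h.py <<'E'
A=np.array([534.,146.]); N=np.array([.95,.312]); N/=np.hypot(*N); Y=np.array([-N[1],N[0]])
def rot(y2):  # tool down, y axis along y2
    y=np.array([*y2,0])/np.hypot(*y2); z=np.array([0,0,-1.]); return np.stack([np.cross(y,z),y,z],1)
def arc(deg,r=110,z=54):
    t=np.deg2rad(deg); return [*(A+r*(np.cos(t)*N+np.sin(t)*Y)),z]
E
python3 - <<'E'
from cell import *; from h import *
print(np.round(capture("wrist")["hand_eye"],2).tolist(), finger_overhang if not callable(finger_overhang) else finger_overhang(), np.round(read_tcp_rot(),2).tolist())
for n,y in(("Y",Y),("-Y",-Y),("N",N),("-N",-N)):
    print(n)
    for d in(72,100,140,180,220,260,290):
        q=solve_ik(arc(d),rot(y)); print(d,None if q is None else np.round(q).tolist())
E
```

```text
[[-0.0, -0.96, -0.27, 67.51], [1.0, -0.0, 0.0, 0.06], [-0.0, -0.27, 0.96, -122.67], [0.0, 0.0, 0.0, 1.0]] 19.0 [[-0.96, 0.28, -0.0], [0.28, 0.96, -0.0], [-0.0, -0.0, -1.0]]
Y
72 [-29.0, 33.0, -1.0, 109.0, 1.0, 39.0, 78.0]
100 [-31.0, 29.0, -1.0, 116.0, 0.0, 35.0, 77.0]
140 [-29.0, 24.0, 1.0, 125.0, -1.0, 31.0, 81.0]
180 [-23.0, 23.0, 4.0, 128.0, -3.0, 29.0, 91.0]
220 [-18.0, 25.0, 8.0, 124.0, -7.0, 31.0, 103.0]
260 [-15.0, 30.0, 8.0, 115.0, -7.0, 36.0, 106.0]
290 [-14.0, 33.0, 6.0, 107.0, -5.0, 40.0, 103.0]
-Y
72 [-50.0, 35.0, 28.0, 110.0, -24.0, 41.0, -80.0]
100 [-52.0, 31.0, 27.0, 117.0, -23.0, 37.0, -81.0]
140 [-50.0, 27.0, 27.0, 126.0, -23.0, 32.0, -78.0]
180 [-45.0, 25.0, 31.0, 129.0, -25.0, 31.0, -66.0]
220 [-37.0, 28.0, 32.0, 125.0, -27.0, 34.0, -56.0]
260 [-32.0, 33.0, 32.0, 116.0, -28.0, 39.0, -54.0]
290 [-34.0, 38.0, 34.0, 108.0, -30.0, 43.0, -55.0]
N
72 [-42.0, 33.0, 16.0, 109.0, -14.0, 39.0, 1.0]
100 [-43.0, 30.0, 16.0, 116.0, -13.0, 35.0, -1.0]
140 [-41.0, 25.0, 15.0, 125.0, -13.0, 31.0, 2.0]
180 [-34.0, 23.0, 17.0, 129.0, -14.0, 29.0, 12.0]
220 [-28.0, 26.0, 21.0, 125.0, -17.0, 32.0, 24.0]
260 [-25.0, 31.0, 22.0, 115.0, -19.0, 37.0, 27.0]
290 [-27.0, 35.0, 23.0, 108.0, -21.0, 41.0, 27.0]
-N
72 [15.0, 54.0, -68.0, 106.0, 57.0, 63.0, 122.0]
100 [-15.0, 31.0, -20.0, 115.0, 17.0, 37.0, 152.0]
140 [22.0, 45.0, -68.0, 122.0, 55.0, 53.0, 120.0]
180 [-67.0, 39.0, 63.0, 130.0, -54.0, 44.0, -127.0]
220 [-57.0, 42.0, 63.0, 126.0, -55.0, 47.0, -119.0]
260 [-51.0, 48.0, 63.0, 117.0, -56.0, 53.0, -119.0]
290 [-51.0, 52.0, 63.0, 109.0, -56.0, 57.0, -123.0]
```

Run:
```python
from cell import *; from h import *
R=rot(Y)
gripper_close(30)
p=arc(73,z=260); reach(p,R); print(read_time())
move_straight(arc(73),feed=250); print(read_time(),np.round(read_force(),1))
for d in range(78,125,5):
    move_straight(arc(d),feed=120)
    print(d,round(read_time(),2),np.round(read_force(),1),np.round(np.array(read_position())-arc(d),1))
b=capture("side");cv2.imwrite("pics/s1.png",b["img"][:,:,::-1])
```

```text
2.8083
3.7833 [-1.   0.5  0. ]
78 4.03 [0.5 0.2 0. ] [0.2 0.6 1.3]
83 4.28 [ 0.2 -0.8  1.1] [0.4 0.2 0.7]
88 4.53 [ 3.7 -0.5  0.4] [2.2 0.3 0.9]
93 4.78 [ 5.3 -0.6  1.7] [ 2.4 -0.3  0.8]
98 5.03 [5.5 1.  1.7] [2.5 0.2 1. ]
103 5.28 [ 5.  -0.1  2.7] [2.6 0.5 1. ]
108 5.53 [ 5.4 -0.   2.4] [2.7 0.9 1.2]
113 5.78 [4.6 1.4 1.2] [2.9 1.1 1.2]
118 6.03 [5.1 1.8 1.4] [3.  1.4 1.2]
123 6.28 [4.9 2.  2.7] [3.1 1.8 1.3]
```

View pics/s1.png

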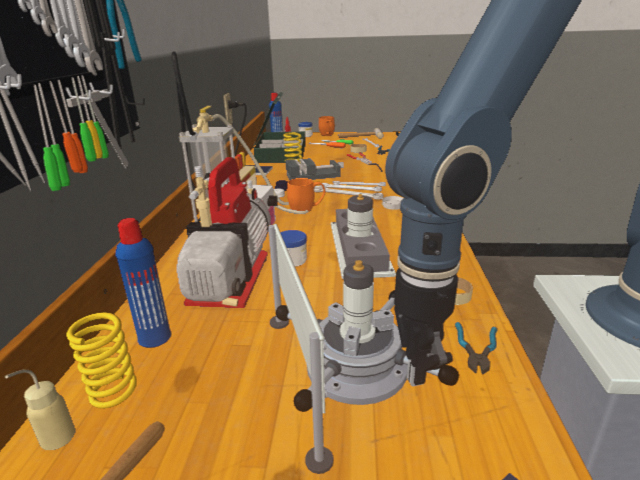

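The gripper is behind the spoke, with its knob at (449,375). The ring has turned about 45° and its force is about 5–7 N, as expected.

Run:
```python
from cell import *; from h import *
for d in range(128,291,5):
    move_straight(arc(min(d,290)),feed=120)
    f=np.array(read_force())
    if d%15==8 or np.hypot(*f[:2])>12: print(d,round(read_time(),2),np.round(f,1),np.round(np.array(read_position())-arc(d),1))
    if np.hypot(*f[:2])>20: break
print(d,read_time(),np.round(f,1))
for n in("side","scene"):
    b=capture(n);cv2.imwrite(f"pics/{n}2.png",b["img"][:,:,::-1]);np.savez(f"{n}2.npz",**b)
```

```text
128 6.58 [5.1 3.6 2.1] [3.  2.1 1.3]
143 7.33 [3.3 4.8 1.3] [2.4 2.4 1.2]
158 8.08 [2.  4.4 2. ] [1.5 2.2 0.8]
173 8.83 [0.9 4.5 0.6] [0.  0.9 0.1]
188 9.58 [-0.   4.6 -0.8] [-0.9  0.1 -0.3]
203 10.33 [-0.5  3.7 -0.2] [-1.1 -0.2 -0.4]
218 11.08 [-2.3  3.2 -1.7] [-1.  -0.3 -0.4]
233 11.83 [-2.5  2.2 -1.4] [-0.8 -0.3 -0.3]
248 12.58 [-4.8  3.  -3.4] [-0.6 -0.5 -0.3]
263 13.33 [-3.9  0.5 -1.5] [-0.2 -0.4 -0. ]
278 14.08 [-4.8 -0.6 -0.4] [-0.3 -0.4 -0. ]
288 14.5833 [-4.9 -0.3 -0.9]
```

View pics/scene2.png

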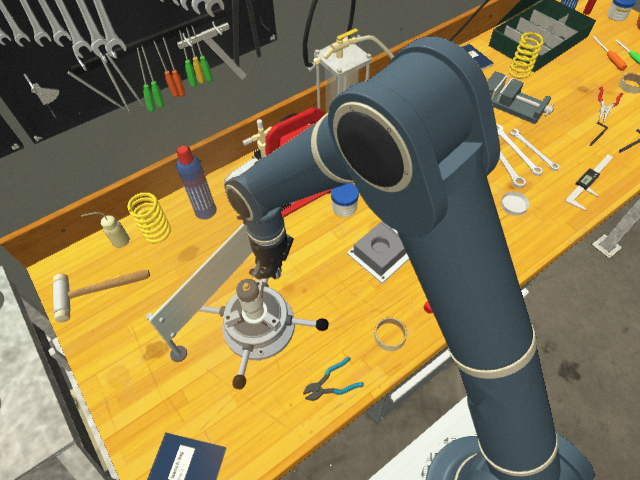

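The arm is still on the first spoke. Free knobs are at (321,324) and (239,381), and the stop isn't reached. I lift over and take the next spoke.

Run:
```python
from cell import *; from h import *
S=dict(np.load("scene2.npz"))
an=[]
for p in((321,324),(239,381)):
    k=knob(S,*p)[:2]-A; an.append(np.degrees(np.arctan2(k@Y,k@N))%360); print(np.round(np.hypot(*k)),an[-1])
s=(an[0] if an[0]>150 else an[1]); print("spoke",s)
move_straight(arc(285),feed=120)
for d in(285,262,236,210,s-21): move_straight(arc(d,z=110),feed=250)
move_straight(arc(s-21),feed=200); print(read_time(),np.round(read_force(),1))
d=s-21
while d<s+40:
    d+=2.5; move_straight(arc(d),feed=80); f=np.array(read_force())
    print(round(d,1),np.round(f,1),np.round(np.array(read_position())-arc(d),1))
    if np.hypot(*f[:2])>22: break
print(read_time())
move_straight(arc(d-6),feed=80)
move_straight(arc(d-6,z=110),feed=250)
P=A-N*170; move_straight([*P,260],feed=300)
for n in("scene","side"):
    b=capture(n);cv2.imwrite(f"pics/{n}3.png",b["img"][:,:,::-1]);np.savez(f"{n}3.npz",**b)
print(read_time())
```

```text
143.0 206.13565737234075
145.0 116.98078695660571
spoke 206.13565737234075
17.1083 [0.4 0.3 0.7]
187.6 [-0.7 -0.4  0.9] [ 1.1 -0.4  1.1]
190.1 [-0.5  0.7  0.2] [ 0.3 -0.3  0.4]
192.6 [-0.1  0.5  0.8] [ 0.2 -0.3  0. ]
195.1 [-0.7  1.8  1.1] [-0.2  0.4 -0.1]
197.6 [-1.4  4.7 -0.8] [-0.2  1.2 -0.1]
200.1 [-1.2  4.7  0.6] [ 0.   1.7 -0. ]
202.6 [-1.1  5.9 -1.2] [-0.2  1.6 -0.1]
205.1 [-1.9  6.4 -0. ] [-0.4  1.5 -0.1]
207.6 [-1.2  5.2 -0.9] [-0.5  1.5 -0.2]
210.1 [-2.6  4.7 -0.9] [-0.8  1.5 -0.3]
212.6 [-1.5  4.9  0.9] [-1.   1.4 -0.3]
215.1 [-2.3  4.7 -0.8] [-1.3  1.3 -0.4]
217.6 [-2.8  5.2 -0.6] [-1.2  1.5 -0.4]
220.1 [-6.1  6.9  1.7] [-2.8  2.2 -0.7]
222.6 [-12.8  12.8   8.2] [-6.4  4.3 -1. ]
225.1 [-21.   17.3  16.5] [-10.2   6.3  -1.2]
21.1083
22.6417
```

View pics/scene3.png

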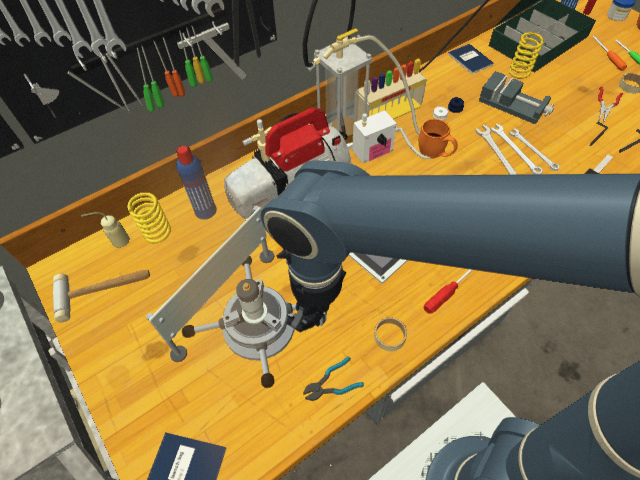

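The ring has hit its stop: the force rose to 27 N with the ring no longer following. Knobs are now at (189,332) and (267,380). I check the angle, then grasp the reservoir.

Run:
```python
from cell import *; from h import *
S=dict(np.load("scene3.npz"))
for p in((189,332),(267,380)):
    k=knob(S,*p)[:2]-A; print(np.round(np.hypot(*k)),np.degrees(np.arctan2(k@Y,k@N))%360)
let_go()
R=rot(Y); C=np.array([533.5,147.5])
reach([*C,290],R); move_straight([*C,149],feed=150); print(np.round(read_position(),1),np.round(read_force(),1))
gripper_close(50); print("open",read_opening(),read_grip_force(),np.round(read_force(),1))
move_straight([*C,165],feed=40); print(np.round(read_force(),1),read_opening())
move_straight([*C,300],feed=150); print(np.round(read_force(),1),read_opening(),read_time())
u=np.array([-.116,.993]);v=np.array([.993,.116]); M=np.array([536.2,-365.7])
for s in(1,-1): print(s,[np.round(q) if (q:=solve_ik([*M,z],rot(s*v))) is not None else None for z in(300,113)])
q=solve_ik([*M,300],rot(v)); sg=1 if q is not None and abs(np.array(q)-read_joint_positions())[6]<120 else -1
H=M+sg*-u*60 
reach([*H,300],rot(sg*v)); 
pos,Rt=np.array(read_position()),np.array(read_tcp_rot()); w=capture("wrist")
np.savez("w1.npz",pos=pos,R=Rt,**w); cv2.imwrite("pics/w1.png",w["img"][:,:,::-1]); print(sg,pos,read_time(),read_opening())
```

```text
144.0 49.81739803878324
144.0 138.9790029944813
[534.  147.6 149.9] [0.7 0.1 0.3]
open 42.26557692686726 50.67470697697747 [-1.9  1.5  5. ]
[-0.5 -0.6 -3.5] 42.62019066334541
[-0.   0.1 -4. ] 42.45650929564796 27.3167
1 [array([  8.,  24.,  33.,  90., -14.,  70.,  49.]), array([  9.,  35.,  31., 100., -23.,  51.,  57.])]
-1 [array([ -10.,   34.,   64.,   91.,  -31.,   75., -115.]), array([  -9.,   49.,   63.,  101.,  -49.,   63., -101.])]
1 [ 544.54429991 -423.31290309  299.80433342] 29.425 42.511121558161825
```

View pics/w1.png

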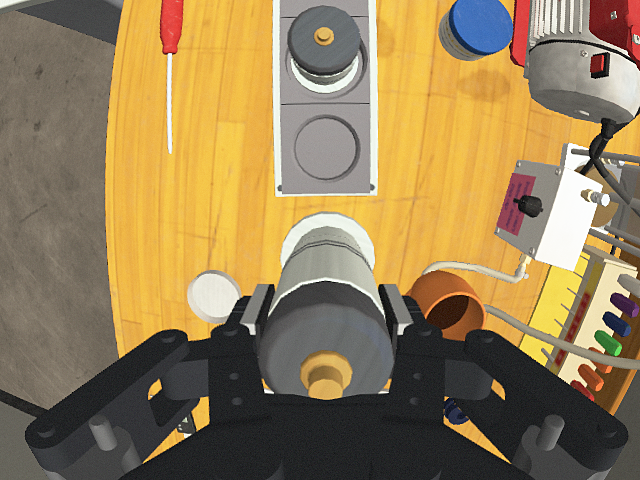

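Recess rim centre is at about (327,147), spanning 294–360 and 115–180. The held reservoir's foot runs from 282 to 375, with its far edge at (328,212). The ring turned 227.7° = 3.97 rad, which is the stop.

```bash
cat >> h.py <<'E'
def fray(w,u,v):
    a=np.array([u-w["cx"],v-w["cy"]],float)/[w["fx"],w["fy"]]; t=np.hypot(*a); r=np.array([*(a/t*np.sin(t)),np.cos(t)])
    return w["hand_eye"][:3,3],w["hand_eye"][:3,:3]@r
E
python3 - <<'E'
from h import *
w=dict(np.load("w1.npz"))
def onz(u,v,z):
    o,r=fray(w,u,v); o=w["R"]@o+w["pos"]; r=w["R"]@r; return np.round((o+r*(z-o[2])/r[2])[:2],1)
for p in((294,147),(360,147),(327,115),(327,180),(327,147)): print(p,onz(*p,50))
for p in((328,212),(282,255),(375,255)):
    o,r=fray(w,*p); print(p,np.round(o+r*(74-o[2])/r[2],1))
for p in ((375,187),(276,194)): print("rail corners",onz(*p,28))
E
```

```text
(294, 147) [ 506.  -367.7]
(360, 147) [ 571.2 -359.9]
(327, 115) [ 534.9 -332.2]
(327, 180) [ 542.6 -397.1]
(327, 147) [ 538.7 -364. ]
(328, 212) [28.2  1.1 74. ]
(282, 255) [  3.9 -24.6  74. ]
(375, 255) [ 3.8 27.4 74. ]
rail corners [ 595.  -400.5]
rail corners [ 490.2 -420.7]
```

Run:
```python
from cell import *; from h import *
R=rot([.993,.116]); M=[537.6,-365.5]
move_straight([*M,300],feed=150); f0=np.array(read_force())
move_straight([*M,140],feed=150); move_straight([*M,118],feed=60); print(np.round(read_force()-f0,1),np.round(read_position(),1))
z=118
while z>103:
    z-=1.5; move_straight([*M,z],feed=30); f=np.array(read_force())-f0
    if abs(f[2])>6 or np.hypot(*f[:2])>10: break
print(z,np.round(f,1),np.round(read_position(),1),read_time())
w=capture("scene");cv2.imwrite("pics/sc4.png",cv2.resize(w["img"][120:330,280:560,::-1],None,fx=2.5,fy=2.5))
```

```text
[-0.5  1.   0.1] [ 537.4 -365.4  117.5]
109.0 [-0.9  1.2  7.2] [ 537.8 -365.8  109.9] 33.2083
```

View pics/sc4.png

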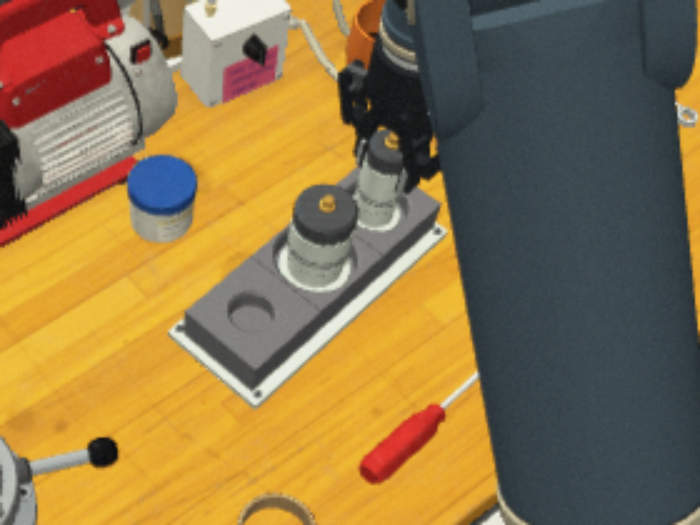

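Contact came at TCP z = 109.9, the height expected for the recess floor. The crop shows the reservoir (380,180) seated in the end block, with the bigger one (323,235) undisturbed. Release and retreat.

Run:
```python
from cell import *; from h import *
let_go(); M=[537.6,-365.5]
move_straight([*M,180],feed=80); move_straight([*M,300],feed=200); reach([480,-120,330],rot([.993,.116])); dwell(.3)
w=capture("scene");cv2.imwrite("pics/sc5.png",w["img"][:,:,::-1]); w=capture("side");cv2.imwrite("pics/sd5.png",w["img"][:,:,::-1])
print(read_time(),read_opening(),np.round(read_force(),1))
```

```text
36.95 85.41927993922717 [-0.4  0.   0.5]
```

View pics/sc5.png

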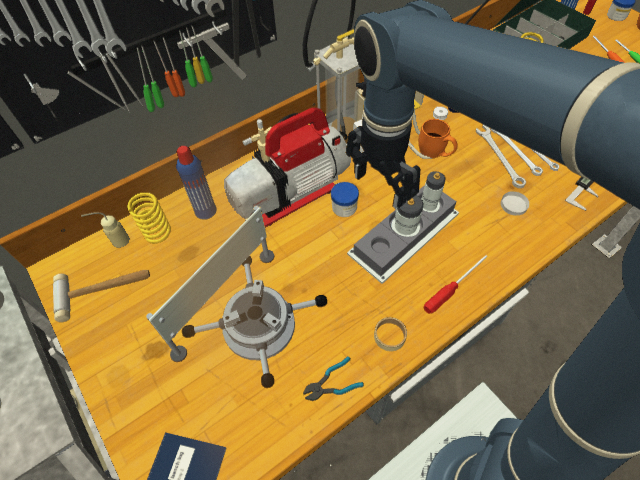

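View pics/sd5.png

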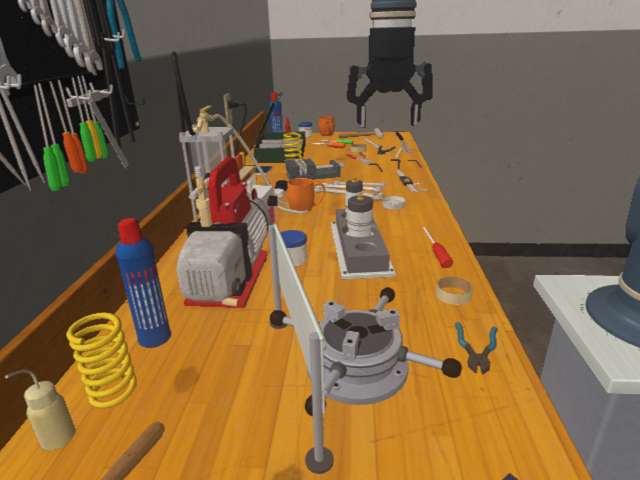

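The chuck is empty and open at (255,315). The reservoir stands upright in its recess (433,190), and the big one (408,215) hasn't moved. The robot is clear of everything.

```bash
python3 -c "
from cell import *
print(close_job())"
```

```text
the job is handed in; nothing more can be done
None
```

I wound the chuck to its stop (about 3.97 rad by camera), stood the reservoir upright in the middle-sized recess with the bigger one undisturbed, left the chuck open, and handed the job in at about 37 s; no verdict was returned.

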